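# Set the spring dividers to the marked radius

### The arm

A 6-joint arm with a two-finger parallel gripper is mounted at the origin on the work surface. World frame = base frame: x ahead of the robot, y to its left, z up, the work surface at z = 0. Lengths are in m, angles in rad, forces in N, time in s.
With the tool pointing down it reaches from about 0.35 to 0.925 m from the base axis. Payload 6.4 kg.
Tool frame: the origin (TCP) lies at the very end of the fingers, on their centre line; the grasp point (between the pads) lies 19 mm behind it; z points along the fingers, x is the direction in which the jaws open and shut, and the axes are right-handed (so a half turn about z gives the same grasp; the last joint's range is limited). The gripper opens to 94 mm and grips with 3 to 60 N. Pads are 16 mm wide; open, the fingers measure 119 mm over their backs; the gripper's body (75 mm by 177 mm) begins 78 mm behind the grasp point.
Start: joints at [0.96, 0.245, 1.558, -0, 1.339, -0.174], TCP at [0.275, 0.589, 0.167] pointing down, gripper open.
Joint ranges: [-3.13, 3.13], [-1.02, 2.26], [0.13, 2.54], [-0.95, 4.09], [0.21, 2.88], [-2.74, 2.74]. Speed limits (rad/s): [2.57, 2.57, 3.14, 3.14, 3.14, 3.14].

### API

Orientations are given as a rotation vector (axis times angle).
In Python, from bench import observe, grab_frame, calibration, job_done gives the robot as it stands. The module is installed in compiled form; this text tells all that it offers.
- The arm moves only by the tool apply_moves, never from a script. Its argument "plan" is a list that holds one entry, the list of rows, each a list of 7 numbers: the shift along the world's x, y, z in mm, then the turn, a rotation vector about the world's x, y, z in degrees, then the finger opening in mm, from 0 to 94. In form: [[[tx, ty, tz, ax, ay, az, gripper], ...]]. A call has 1 to 12 rows; each row is the pose to reach, as a shift and turn from the pose measured when the call began; what a row does not reach only later rows make up. A row lasts 1/12 s, in which the tool goes at most 41.7 mm and 7.16 degrees, less where a joint would pass 70% of its speed; a pose out of reach is approached as far as the arm can. A call with a gripper value outside its range is refused whole. The fingers move at their own pace and stop on an object; "grip_force" is the grip in N (left out, the last holds). Time passes only in rows, so rows that repeat a pose let the fingers close. It gives the time, the measured TCP pose, the force and the opening at its end, in the units of the state.
- observe(): the state, without advancing time (a new reading comes with each control period).
- grab_frame(name): name is "scene" or "top"; returns (picture, depth): 384x512x3 uint8, red, green, blue; 384x512 float32, m along the optical axis (not along the pixel's ray), 0 where there is no reading.
- calibration(name): a dict with "fx", "fy", "cx", "cy" (pixels), "camera_from_world" (4x4, takes a point from world to camera coordinates). Camera axes: x right, y down, z forward; pixel columns grow to the right and rows downward; lengths in m; the calibration is good to about 2 mm. A picture is of the moment at which its call begins. calibration takes no time and is no camera call.
- job_done(): hands the job in, once; it reports no verdict.
The state is a dict: "time": time; "joint_pos": joint angles; "qvel": joint speeds; "joint_torque": joint torques, N m; "ee_pos": TCP position; "tcp_rot": TCP orientation; "wrist_force": force on the tool from outside, world axes, zero at the start; "ft_torque": the same for the moment, N m; "opening": finger opening in m.
Only numpy, scipy, OpenCV 4.12 (cv2) and the standard library are available. Lean on these libraries where they do the work, as an engineer would, in place of code of your own. Each camera call takes 0.05 s, during which the arm holds its last target. There are 200 camera calls.

### The job

Pick up the spring dividers by their two legs and squeeze them until the gap between the points matches the two pen crosses on the aluminium drilling plate: hold them over the plate points down, bow end lifted to a slope of about 30 degrees, with one point at the centre of each cross, just touching or a hair above the plate and not leaning on it. Finish while holding them there squeezed and still, so that a mate can run the nut down to lock the radius; leave the other tools on the bench where they are.

Things in the scene. Friction and masses are not known exactly. Their poses are not given: they have to be found in the camera images.
- dividers: spring dividers lying flat on the tool rest, plain steel, 212 mm long, 8 mm thick, 148 g: ring-shaped bow spring and stem at one end, two legs bent slightly in at a knee, then straight to sharp points. Origin between the legs on the underside, 72 mm from the leg pivots, a good place to grip over the legs (61 mm wide there). x from bow to points, y from right leg to left leg, z up. Centre of mass near x = -12 mm
- leg_l (a joint): swing of the left leg inwards, rad: 0 open against the nut, grows as squeezed, at most 0.20. Pivot at x = -72, y = 9 mm in the dividers' frame. From the pivot 42 mm to the knee, splayed 19.3 degrees from the middle line at 0; then 123 mm to the point, splayed 7.9 degrees at 0: plain, 7.5 mm wide for 80 mm, then tapered. The two legs are coupled and swing alike
- leg_r (a joint): swing of the right leg inwards, mirror image of leg_l. Squeezed at the dividers' origin each leg takes about 16 N to start and 22 N at a 30 mm gap between the points; the gap shrinks about 2.3 mm per mm squeezed there, and springs open when let go
- tip_l (a point): point of the left leg at the end of its 43 mm long taper (1 mm radius), mid thickness: the point to set on a cross. The points stand 80 mm apart when the dividers are untouched
- tip_r (a point): point of the right leg, likewise
- bow (a point): outer end of the ring-shaped bow on the middle line, mid thickness (x = -100, z = 4 mm in the dividers' frame). A 21 mm stem goes on beyond it. The screw with its knurled nut crosses the legs at the knees, x = -32 mm, and reaches 39 mm to the right and 33 mm to the left
- plate: aluminium drilling plate 180 x 300 x 10 mm screwed to a plywood board 210 x 320 x 18 mm that lies fixed on the bench, two 76 mm bores at 102 mm either side of its centre along y; origin under its centre on the bench, x along the short side, y along the long side, z up; its top face is 28 mm above the bench
- mark_a: black pen cross, two 22 mm strokes, on the top face of the plate between the bores, towards its -y bore; origin at the crossing, on the plate's top face
- mark_b: the other, equal pen cross, towards the +y bore. The two crosses are 30 to 65 mm apart, different every time, roughly along the plate's y. Either point may stand on either cross
- hole_saw: bystander: red hole saw, 96 mm across, 107 mm high with its black arbor, standing teeth down; origin under its centre
- try_square: bystander: small try square lying flat, 75 mm stock, 85 mm blade, 14 mm high; origin under its middle
- hammer: bystander: hammer lying on the bench, about 0.3 m long; origin under its middle
- punch: bystander: centre punch lying on the bench, 110 mm long, 10 mm thick; origin under its middle
- plug_a: bystander: round plywood plug, 73 mm across, 18 mm high, lying in the plate's bore on the -y side, 8 mm proud of the plate; origin under its centre
- plug_b: bystander: another equal plywood plug, lying on the bench
- rest: low wooden tool rest fixed on the bench that the dividers lie on, a 112 x 136 mm board 6 mm thick with two 12 mm wide battens across, tops 20 mm above the bench, centred 50 mm and 38 mm either side of its origin along x; the legs can be gripped between the battens. Origin on the bench, z up
Things that resemble listed ones, but are neither listed nor needed, are in the scene too. Leave any orange or purple look-alike of the dividers alone.

How it is judged:
By the outcome, as a careful person would: the job done as asked, in the order asked, and still so for the second after the job is handed in, while the arm keeps its last pose, push and grip.
It also fails if it takes over 48 s, if anything falls off the work surface, if the arm or the gripper's body presses on something with over 40 N, if the wrist force passes 120 N, or if a joint passes its speed limit or range.

## Working session

There is one attempt and no reset: what is moved stays moved. The work goes in short steps, Python scripts to look and compute and a tool call to move; the robot and the scene stay as the last step left them, time stands still between calls to the robot, and variables do not carry over. Pictures are saved under pics/ and viewed, about 8 in all and at most 12, crops included, and the job is handed in when it is done.

Besides the shell and the picture viewer there is one more tool, called after "Call:" as name(argument=value, ...) on one line, values as JSON. apply_moves: Moves the arm, as the interface text tells. Its arguments: {"type":"object","properties":{"plan":{"type":"array"},"grip_force":{"type":"number"}},"required":["plan"]}

```bash
mkdir -p pics; cat > h.py <<'E'
import numpy as np, cv2
from bench import observe, grab_frame, calibration, job_done
def shot(n,fn=None):
    p,d=grab_frame(n); np.savez('pics/%s.npz'%(fn or n),p=p,d=d)
    if fn: cv2.imwrite('pics/%s.png'%fn,p[:,:,::-1])
    return p,d
def ray(n,u,v,z):
    c=calibration(n);M=np.array(c['camera_from_world']);R=M[:3,:3];t=M[:3,3]
    o=-R.T@t; d=R.T@np.array([(u-c['cx'])/c['fx'],(v-c['cy'])/c['fy'],1.])
    return o+d*(z-o[2])/d[2]
def dep(n,u,v,z):
    c=calibration(n);M=np.array(c['camera_from_world']);R=M[:3,:3];t=M[:3,3]
    return R.T@(np.array([(u-c['cx'])/c['fx'],(v-c['cy'])/c['fy'],1.])*z-t)
def proj(n,P):
    c=calibration(n);M=np.array(c['camera_from_world']);q=M[:3,:3]@np.asarray(P)+M[:3,3]
    return np.array([c['fx']*q[0]/q[2]+c['cx'],c['fy']*q[1]/q[2]+c['cy']])
E
python3 - <<'E'
from h import *
a,_=shot('scene','s0');b,_=shot('top','t0')
for n in('scene','top'):
    c=calibration(n);M=np.array(c['camera_from_world']);print(n,c['fx'],-M[:3,:3].T@M[:3,3],M[2,:3])
print(observe())
E
```

```text
scene 445.12551927781203 [1.44528623 0.28082878 0.91109689] [-0.70289125 -0.30439312 -0.64287536]
top 426.5270206401854 [ 0.30668294 -0.13279302  1.04843749] [ 0.18852519  0.01212516 -0.9819935 ]
{'time': 0.1, 'joint_pos': array([ 9.59906784e-01,  2.45704822e-01,  1.55888925e+00, -2.02864931e-05,
        1.33867575e+00, -1.74102638e-01]), 'qvel': array([ 0.00034607, -0.00059998, -0.00028015, -0.00043997, -0.00021406,
        0.00082963]), 'joint_torque': array([ 8.04128686e-04, -4.16913736e+01, -3.15526378e+01,  6.86837593e-02,
        3.09582765e-02, -3.09301981e-05]), 'ee_pos': array([0.27462261, 0.58847577, 0.16558235]), 'tcp_rot': array([ 2.64941420e+00,  1.68702523e+00, -2.42136921e-03]), 'wrist_force': array([-0.68626359,  0.4453675 ,  0.49746771]), 'ft_torque': array([ 0.03391901,  0.04417627, -0.01136632]), 'opening': 0.0938166965060213}
```

View pics/s0.png

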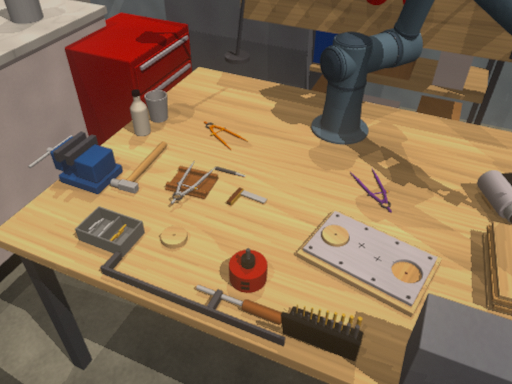

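View pics/t0.png

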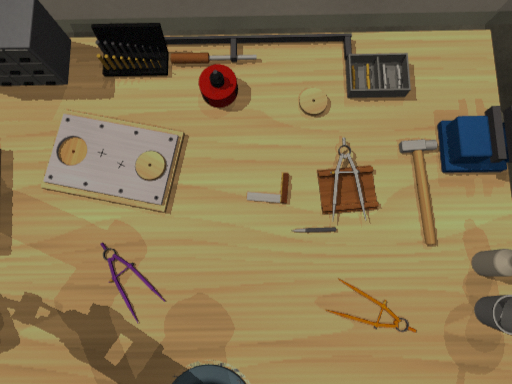

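The arm is out of the top view. The steel dividers lie on the rest at about top (345,180), bow up (away from the robot). The crosses are at top (102,153) and (120,164). Next I'll look at enlarged crops.

```bash
python3 - <<'E'
from h import *
a=np.load('pics/s0.npz');b=np.load('pics/t0.npz')
def cr(p,u,v,w,h,s):return cv2.resize(p[v:v+h,u:u+w,::-1],None,fx=s,fy=s,interpolation=cv2.INTER_CUBIC)
A=cr(b['p'],310,130,80,100,6);B=cr(a['p'],155,155,80,60,4)
C=cr(b['p'],82,133,60,45,5);D=cr(a['p'],340,230,60,45,5)
im=np.zeros((600,800,3),np.uint8)
im[:600,:480]=A;im[:240,480:800]=B
im[240:420,480:720]=cv2.resize(C,(240,180));im[420:600,480:720]=cv2.resize(D,(240,180))
cv2.imwrite('pics/c1.png',im)
E
```

```text
(no output)
```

View pics/c1.png

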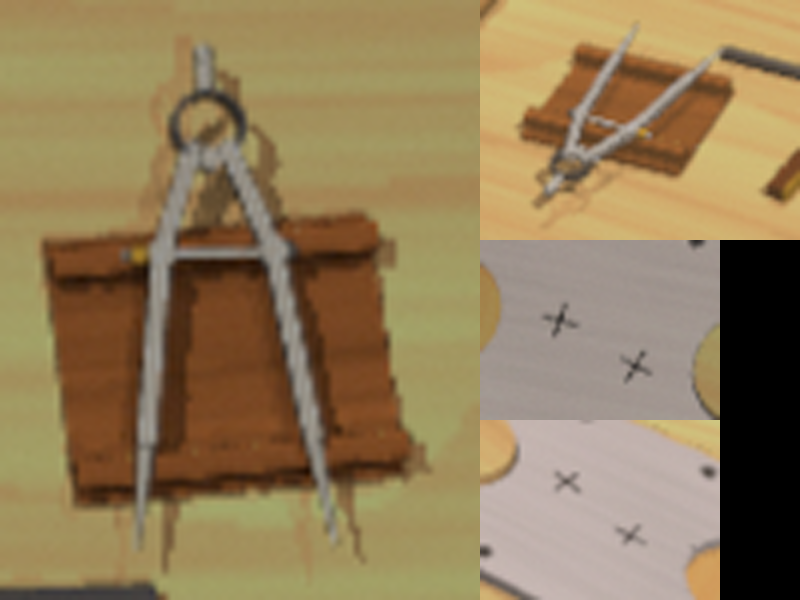

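Crop 1 shows the tips at top px (333,221) and (366,220.5) and the stem end at (344,137.5). The crosses are at top (102,153) and (121,164.5), and at scene (362,245.5) and (377.5,259). The nut is on the image left, which is the right-leg side.

```bash
cat >> h.py <<'E'
def tri(u1,u2):
    A=[];
    for n,(u,v) in(('scene',u1),('top',u2)):
        c=calibration(n);M=np.array(c['camera_from_world'])[:3];K=np.array([[c['fx'],0,c['cx']],[0,c['fy'],c['cy']],[0,0,1]]);P=K@M
        A+=[u*P[2]-P[0],v*P[2]-P[1]]
    A=np.array(A);x=np.linalg.lstsq(A[:,:3],-A[:,3],rcond=None)[0]
    return x,np.abs(A[:,:3]@x+A[:,3]).max()
def dark(p,u,v,r=7):
    u0,v0=int(round(u))-r,int(round(v))-r
    g=p[v0:v0+2*r+1,u0:u0+2*r+1].astype(float).mean(2);w=np.clip(np.median(g)-15-g,0,None)
    y,x=np.mgrid[0:2*r+1,0:2*r+1];return np.array([u0+(w*x).sum()/w.sum(),v0+(w*y).sum()/w.sum()])
E
python3 - <<'E'
from h import *
np.set_printoptions(precision=4,suppress=True)
a=np.load('pics/s0.npz')['p'];b=np.load('pics/t0.npz')['p']
for s,t in(((361.75,245.5),(102,153)),((377.5,258.75),(121,164.5))):
    s=dark(a,*s);t=dark(b,*t);print(s,t,tri(s,t),ray('top',*t,.028),ray('scene',*s,.028))
# dividers, scene crop origin 155,155 scale 4 offset 480,0
S={'tipA':(718,52),'tipB':(634,26),'stem':(540,203)}
T={'tipB':(138,548),'tipA':(335,543),'stem':(204,45),'knee0':(160,253),'knee1':(275,253)}
# scene: right in picture = +y ; top: left = +y -> top(138)=+y tip = scene right one
S={'tipB':(718,52),'tipA':(634,26),'stem':(540,203)}
for k,t in T.items():
    t=(t[0]/6+310-.4,t[1]/6+130-.4);print(k,ray('top',*t,.024))
    if k in S:
        s=((S[k][0]-480)/4+155-.4,S[k][1]/4+155-.4);print('  tri',tri(s,t))
# grey mask legs: edges at rows between
for v in range(180,204,4):
    print(v,b[v,328:372].astype(int).mean(1).round().tolist())
E
```

```text
[361.3807 244.9491] [101.5259 152.7391] (array([0.6058, 0.2384, 0.0621]), np.float64(7.244823037282828)) [0.6107 0.2682 0.028 ] [0.5825 0.222  0.028 ]
[377.1084 258.2832] [120.5124 164.2369] (array([ 0.5858,  0.2527, -0.0109]), np.float64(8.680381027963662)) [0.5804 0.2191 0.028 ] [0.6119 0.2703 0.028 ]
tipB [ 0.4327 -0.3     0.024 ]
  tri (array([ 0.4335, -0.3011,  0.0184]), np.float64(0.09805215394737843))
tipA [ 0.4337 -0.379   0.024 ]
  tri (array([ 0.4341, -0.3797,  0.0212]), np.float64(0.03814505533375723))
stem [ 0.6432 -0.3368  0.024 ]
  tri (array([ 0.6466, -0.3389,  0.0137]), np.float64(0.04036356950280151))
knee0 [ 0.5543 -0.3144  0.024 ]
knee1 [ 0.5537 -0.3614  0.024 ]
180 [69.0, 69.0, 68.0, 67.0, 60.0, 56.0, 74.0, 138.0, 139.0, 115.0, 61.0, 48.0, 48.0, 44.0, 56.0, 72.0, 74.0, 73.0, 75.0, 76.0, 74.0, 74.0, 76.0, 74.0, 70.0, 62.0, 62.0, 59.0, 137.0, 142.0, 146.0, 74.0, 48.0, 48.0, 73.0, 73.0, 74.0, 73.0, 75.0, 72.0, 73.0, 74.0, 74.0, 73.0]
184 [75.0, 75.0, 73.0, 71.0, 61.0, 57.0, 112.0, 137.0, 139.0, 83.0, 53.0, 47.0, 48.0, 49.0, 70.0, 75.0, 73.0, 74.0, 74.0, 74.0, 72.0, 7
[... 539 characters left out ...]
.0, 70.0, 72.0, 72.0, 73.0, 73.0, 72.0, 68.0, 67.0, 61.0, 59.0, 85.0, 138.0, 142.0, 106.0, 61.0, 50.0, 49.0, 75.0, 79.0, 77.0, 78.0, 78.0, 75.0, 77.0]
196 [72.0, 72.0, 70.0, 60.0, 59.0, 110.0, 140.0, 142.0, 91.0, 56.0, 49.0, 47.0, 50.0, 57.0, 73.0, 73.0, 75.0, 74.0, 77.0, 76.0, 75.0, 77.0, 77.0, 78.0, 75.0, 77.0, 77.0, 71.0, 66.0, 61.0, 66.0, 107.0, 138.0, 140.0, 95.0, 56.0, 47.0, 69.0, 72.0, 72.0, 72.0, 72.0, 72.0, 75.0]
200 [78.0, 78.0, 69.0, 61.0, 63.0, 142.0, 144.0, 144.0, 75.0, 49.0, 49.0, 49.0, 52.0, 75.0, 77.0, 79.0, 80.0, 81.0, 80.0, 79.0, 79.0, 80.0, 81.0, 81.0, 80.0, 80.0, 82.0, 83.0, 77.0, 68.0, 65.0, 70.0, 132.0, 143.0, 142.0, 77.0, 52.0, 52.0, 71.0, 82.0, 78.0, 73.0, 76.0, 76.0]
```

Call:
apply_moves(plan=[[[150,-460,0,0,0,13,94],[150,-460,0,0,0,13,94],[150,-460,0,0,0,13,94],[150,-460,0,0,0,13,94],[150,-460,0,0,0,13,94],[150,-460,0,0,0,13,94],[150,-460,0,0,0,13,94],[150,-460,0,0,0,13,94],[150,-460,0,0,0,13,94],[150,-460,0,0,0,13,94],[150,-460,0,0,0,13,94],[150,-460,0,0,0,13,94]]])

```text
time: 1.1
ee_pos: [0.425, 0.1254, 0.1654]
tcp_rot: [2.443, 1.973, -0.003]
wrist_force: [-1.2, 0.3, 0.5]
opening: 0.094
```

Call:
apply_moves(plan=[[[98,-464,-45,0,0,13,94],[98,-464,-45,0,0,13,94],[98,-464,-45,0,0,13,94],[98,-464,-45,0,0,13,94],[98,-464,-45,0,0,13,94],[98,-464,-45,0,0,13,94],[98,-464,-45,0,0,13,94],[98,-464,-45,0,0,13,94],[98,-464,-45,0,0,13,94],[98,-464,-45,0,0,13,94],[98,-464,-45,0,0,13,94],[98,-464,-45,0,0,13,94]]])

```text
time: 2.1
ee_pos: [0.5226, -0.3413, 0.1195]
tcp_rot: [2.206, 2.235, -0.003]
wrist_force: [0.5, -0.0, -0.3]
opening: 0.0941
```

```bash
python3 - <<'E'
from h import *
a,_=shot('scene','s1');b,_=shot('top','t1');s=observe();print(s['joint_pos'],s['ee_pos'],s['tcp_rot'])
im=np.zeros((600,800,3),np.uint8)
im[:,:400]=cv2.resize(b[120:240,310:390,::-1],(400,600),interpolation=2)
im[:,400:]=cv2.resize(a[110:215,155:225,::-1],(400,600),interpolation=2)
cv2.imwrite('pics/c2.png',im)
E
```

```text
[-7.60637355e-01  2.31930224e-01  1.66348814e+00 -2.33676794e-03
  1.24542955e+00 -2.34090461e+00] [ 0.52243121 -0.34271483  0.11896397] [ 2.20950788  2.23219869 -0.00345345]
```

View pics/c2.png

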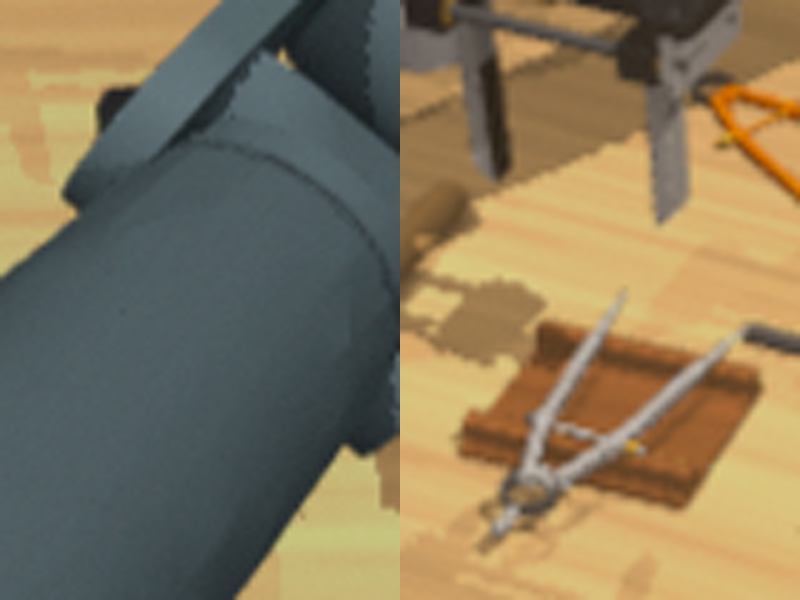

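The arm blocks the top view. In the scene view the fingers straddle the dividers from above, with fingertips at about (172.5,140.6) and (201.4,149). I'll check that against the TCP projection.

```bash
python3 - <<'E'
from h import *
p=np.array(observe()['ee_pos']);print(proj('scene',p),[proj('scene',p+[0,s*.052,0]) for s in(-1,1)],p)
a=np.load('pics/s0.npz')['p']
# dividers in scene at 24 mm: leg positions at origin, expected
for P in([.5227,-.3384,.024],[.4332,-.3,.024],[.4332,-.379,.024]):print(proj('scene',P))
E
```

```text
[186.63111223 154.10031106] [array([171.88533033, 149.97522296]), array([201.72737941, 158.32344636])] [ 0.52243121 -0.34271483  0.11896397]
[190.45244421 178.90531709]
[214.43940222 166.29970595]
[193.38408279 160.33784813]
```

```bash
python3 - <<'E'
from h import *
np.set_printoptions(precision=3,suppress=True)
d=np.load('pics/s1.npz')['d']; 
for u in(170,172,200,202):
    for v in (128,134,138,140,142,144,146,148,150):
        if d[v,u]>0:
            P=dep('scene',u,v,d[v,u]); print(u,v,round(float(d[v,u]),3),P)
d0=np.load('pics/s0.npz')['d']
for u,v in((190,179),(180,190),(240,240),(361,245),(370,252)):print('0',u,v,dep('scene',u,v,d0[v,u]))
E
```

```text
170 128 1.304 [ 0.527 -0.387  0.203]
170 134 1.316 [ 0.529 -0.389  0.183]
170 138 1.323 [ 0.531 -0.389  0.17 ]
170 140 1.323 [ 0.535 -0.388  0.165]
170 142 1.603 [ 0.346 -0.527  0.002]
170 144 1.596 [ 0.355 -0.522  0.   ]
170 146 1.593 [ 0.362 -0.518 -0.003]
170 148 1.574 [ 0.378 -0.507  0.002]
170 150 1.566 [ 0.388 -0.501  0.001]
172 128 1.314 [ 0.518 -0.387  0.197]
172 134 1.318 [ 0.525 -0.385  0.181]
172 138 1.33 [ 0.524 -0.387  0.166]
172 140 1.325 [ 0.531 -0.383  0.164]
172 142 1.606 [ 0.341 -0.522  0.   ]
172 144 1.591 [ 0.356 -0.513  0.003]
172 146 1.583 [ 0.365 -0.507  0.002]
172 148 1.578 [ 0.373 -0.502 -0.   ]
172 150 1.561 [ 0.389 -0.492  0.004]
200 128 1.253 [ 0.529 -0.284  0.231]
200 134 1.262 [ 0.533 -0.283  0.214]
200 138 1.273 [ 0.531 -0.285  0.198]
200 140 1.278 [ 0.531 -0.286  0.191]
200 142 1.286 [ 0.529 -0.288  0.182]
200 144 1.286 [ 0.532 -0.286  0.178]
200 146 1.292 [ 0.531 -0.287  0.17 ]
200 148 1.299 [ 0.53  -0.289  0.162]
200 150 1.568 [ 0.344 -0.405  0.001]
202 128 1.253 [ 0.527 -0.279  0.231]
202 134 1.259 [ 0.532 -0.277  0.215]
202 138 1.269 [ 0.532 -0.279  0.201]
202 140 1.274 [ 0.531 -0.279  0.193]
202 142 1.277 [ 0.532 -0.279  0.187]
202 144 1.284 [ 0.531 -0.281  0.179]
202 146 1.291 [ 0.529 -0.282  0.17 ]
202 148 1.574 [ 0.333 -0.404  0.003]
202 150 1.572 [ 0.338 -0.401 -0.002]
0 190 179 [ 0.507 -0.351  0.008]
0 180 190 [ 0.564 -0.354  0.005]
0 240 240 [ 0.675 -0.094 -0.002]
0 361 245 [0.584 0.221 0.029]
0 370 252 [0.6   0.249 0.03 ]
```

```bash
python3 - <<'E'
from h import *
np.set_printoptions(precision=3,suppress=True)
print(observe()['time'],observe()['ee_pos'])
p,d=shot('scene','s2');print(observe()['time'],observe()['ee_pos'])
for u in(172,176,201,203):
    for v in range(138,164,3):
        print(u,v,p[v,u],dep('scene',u,v,d[v,u]))
E
```

```text
2.2 [ 0.522 -0.343  0.119]
2.25 [ 0.522 -0.34   0.119]
172 138 [52 42 30] [ 0.526 -0.386  0.168]
172 141 [136 107  68] [ 0.336 -0.525  0.   ]
172 144 [218 173 110] [ 0.353 -0.515  0.001]
172 147 [218 188 121] [ 0.367 -0.506 -0.001]
172 150 [218 176 114] [ 0.388 -0.492  0.004]
172 153 [217 189 122] [ 0.398 -0.487 -0.001]
172 156 [217 192 123] [ 0.413 -0.477 -0.001]
172 159 [170 138  87] [ 0.431 -0.467  0.001]
172 162 [158 123  79] [ 0.449 -0.455  0.004]
176 138 [153 119  76] [ 0.317 -0.52   0.003]
176 141 [152 118  75] [ 0.331 -0.511  0.001]
176 144 [218 183 117] [1.445 0.281 0.911]
176 147 [218 187 120] [ 0.363 -0.492  0.001]
176 150 [218 173 109] [ 0.382 -0.48   0.003]
176 153 [219 188 121] [ 0.389 -0.477 -0.004]
176 156 [218 185 118] [ 0.41  -0.463  0.001]
176 159 [199 173 112] [ 0.421 -0.457 -0.002]
176 162 [158 123  78] [ 0.44  -0.445  0.001]
201 138 [125 116 105] [ 0.53  -0.283  0.199]
201 141 [129 118 109] [ 0.528 -0.285  0.187]
201 144 [128 117 108] [ 0.529 -0.285  0.176]
201 147 [130 118 106] [ 0.529 -0.286  0.165]
201 150 [218 189 119] [ 0.341 -0.403 -0.001]
201 153 [218 179 114] [ 0.358 -0.394  0.   ]
201 156 [219 184 117] [ 0.373 -0.385  0.   ]
201 159 [219 174 111] [ 0.386 -0.378 -0.002]
201 162 [220 172 110] [ 0.403 -0.369 -0.001]
203 138 [130 120 111] [ 0.523 -0.28   0.195]
203 141 [132 122 112] [ 0.523 -0.281  0.185]
203 144 [131 122 111] [ 0.526 -0.28   0.176]
203 147 [206 174 116] [ 0.321 -0.406 -0.001]
203 150 [218 188 119] [ 0.336 -0.398 -0.002]
203 153 [218 173 110] [ 0.356 -0.387  0.001]
203 156 [219 182 115] [ 0.37  -0.379 -0.   ]
203 159 [219 171 109] [ 0.389 -0.369  0.003]
203 162 [219 173 109] [ 0.401 -0.362  0.   ]
```

The camera and depth readings put the fingertips at z≈0.16, but the TCP report says 0.119, a disagreement of about 40 mm. I'll descend part way and measure again.

Call:
apply_moves(plan=[[[0,2,-35,0,0,0,94],[0,4,-60,0,0,0,94],[0,4,-60,0,0,0,94],[0,4,-60,0,0,0,94]]])

```text
time: 2.58
ee_pos: [0.5213, -0.3342, 0.0579]
tcp_rot: [-2.204, -2.233, 0.002]
wrist_force: [-0.1, 0.3, 1.3]
opening: 0.0937
```

```bash
python3 - <<'E'
from h import *
np.set_printoptions(precision=3,suppress=True)
p,d=shot('scene','s3');o=observe();print(o['time'],o['ee_pos'],o['tcp_rot'],o['wrist_force'])
c=calibration('scene');M=np.array(c['camera_from_world'])
v,u=np.mgrid[100:215,150:230];z=d[100:215,150:230]
P=((np.stack([(u-c['cx'])/c['fx'],(v-c['cy'])/c['fy'],np.ones(u.shape)],-1)*z[...,None])-M[:3,3])@M[:3,:3]
m=(z>0)&(P[...,2]>.035)&(abs(P[...,0]-.525)<.03)
for s in(-.38,-.29):
    k=m&(abs(P[...,1]-s)<.03); q=P[k]; print(s,len(q),'zmin',np.sort(q[:,2])[:8],'x',np.median(q[:,0]),'y',np.percentile(q[:,1],[5,50,95]))
cv2.imwrite('pics/c3.png',cv2.resize(p[90:210,150:250,::-1],(500,600),interpolation=2))
E
```

```text
2.6333 [ 0.523 -0.336  0.06 ] [-2.207 -2.236  0.002] [-0.305 -0.143  0.956]
-0.38 523 zmin [0.095 0.098 0.099 0.1   0.101 0.101 0.101 0.104] x 0.5394097472800006 y [-0.405 -0.38  -0.353]
-0.29 704 zmin [0.101 0.103 0.105 0.106 0.106 0.107 0.108 0.108] x 0.5323049156757327 y [-0.317 -0.298 -0.265]
```

View pics/c3.png

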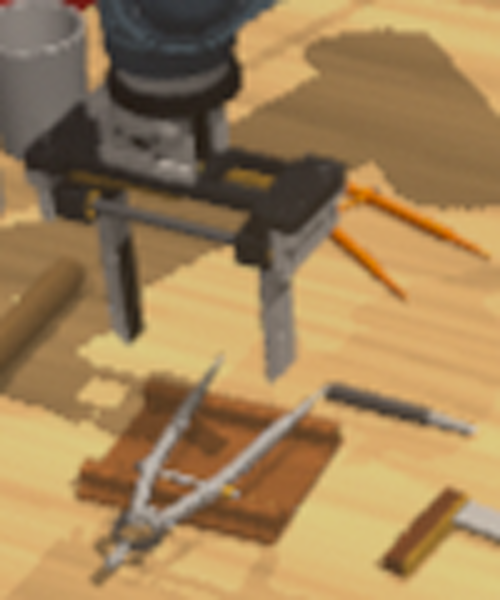

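Fingertips are seen at about (128,340) and (280,378) in the crop, at z≈0.10 against 0.06 reported. The offset is a steady +40 mm, so I'll go by vision and keep descending.

Call:
apply_moves(plan=[[[0,-2,-30,0,0,0,94],[0,-2,-55,0,0,0,94],[0,-2,-55,0,0,0,94],[0,-2,-55,0,0,0,94]]])

```text
time: 2.97
ee_pos: [0.5229, -0.3374, 0.006]
tcp_rot: [2.207, 2.236, -0.002]
wrist_force: [0.2, -0.3, 0.2]
opening: 0.0942
```

```bash
cat > f.py <<'E'
from h import *
np.set_printoptions(precision=3,suppress=True)
import sys
p,d=shot('scene','sf');o=observe();print(o['time'],o['ee_pos'],o['tcp_rot'],o['wrist_force'],o['opening'])
c=calibration('scene');M=np.array(c['camera_from_world'])
v,u=np.mgrid[100:215,150:230];z=d[100:215,150:230]
P=((np.stack([(u-c['cx'])/c['fx'],(v-c['cy'])/c['fy'],np.ones(u.shape)],-1)*z[...,None])-M[:3,3])@M[:3,:3]
m=(z>0)&(P[...,2]>.02)&(abs(P[...,0]-.525)<.025)
for s in(-.40,-.28):
    k=m&(abs(P[...,1]-s)<.022); q=P[k]; print(s,len(q),'zmin',np.sort(q[:,2])[:8],'x',np.median(q[:,0]),'y',np.percentile(q[:,1],[5,50,95]))
cv2.imwrite('pics/%s.png'%sys.argv[1],cv2.resize(p[130:210,150:230,::-1],(560,560),interpolation=2))
E
python3 f.py c4
```

```text
3.0167 [ 0.524 -0.338  0.007] [ 2.205  2.234 -0.002] [-0.75   0.184  0.511] 0.09388550699673347
-0.4 311 zmin [0.044 0.045 0.046 0.047 0.048 0.05  0.05  0.05 ] x 0.5307762482327364 y [-0.416 -0.387 -0.38 ]
-0.28 427 zmin [0.021 0.024 0.029 0.046 0.051 0.052 0.054 0.055] x 0.5304688499484344 y [-0.3   -0.276 -0.262]
```

View pics/c4.png

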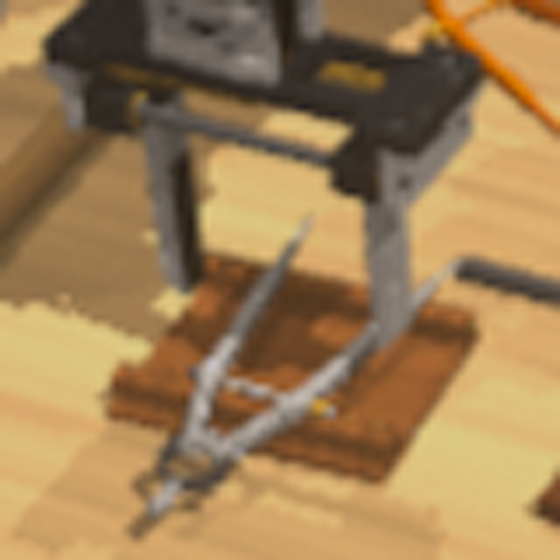

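Fingers straddle the legs, with tips at z≈0.045. One more 35 mm descent puts them between the battens.

Call:
apply_moves(plan=[[[-1,0,-20,0,0,0,94],[-1,0,-30,0,0,0,94],[-1,0,-35,0,0,0,94],[-1,0,-35,0,0,0,94]]])

```text
time: 3.35
ee_pos: [0.5226, -0.338, -0.0279]
tcp_rot: [2.205, 2.235, -0.002]
wrist_force: [0.2, -0.1, -1.0]
opening: 0.0939
```

```bash
python3 f.py c5
```

```text
3.4 [ 0.523 -0.338 -0.027] [ 2.205  2.234 -0.002] [-0.428  0.066 -0.336] 0.09403915643046594
-0.4 305 zmin [0.02  0.02  0.021 0.022 0.024 0.024 0.025 0.025] x 0.5306934063108723 y [-0.417 -0.388 -0.38 ]
-0.28 546 zmin [0.02  0.02  0.021 0.022 0.022 0.023 0.023 0.024] x 0.5310068955185359 y [-0.3   -0.275 -0.261]
```

View pics/c5.png

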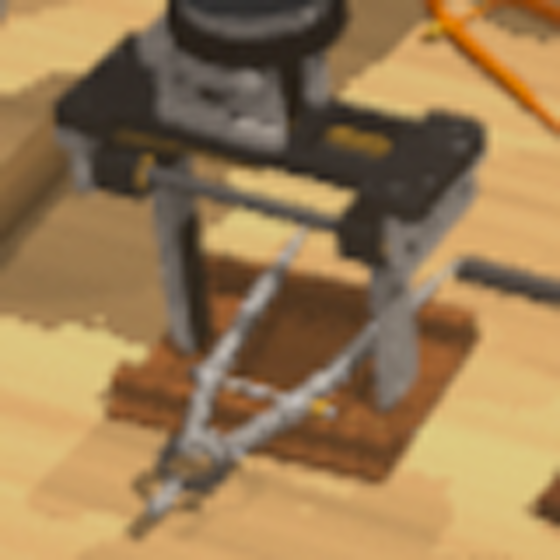

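Fingers are down between the battens beside the legs. Now I'll close, with a partial squeeze first.

Call:
apply_moves(plan=[[[0,0,0,0,0,0,75],[0,0,0,0,0,0,65],[0,0,0,0,0,0,60],[0,0,0,0,0,0,56],[0,0,0,0,0,0,54],[0,0,0,0,0,0,54],[0,0,0,0,0,0,54],[0,0,0,0,0,0,54],[0,0,0,0,0,0,54]]], grip_force=40)

```text
time: 4.15
ee_pos: [0.523, -0.3385, -0.0271]
tcp_rot: [2.204, 2.234, -0.002]
wrist_force: [-0.8, 0.3, 2.1]
opening: 0.0544
```

Call:
apply_moves(plan=[[[0,0,10,0,0,0,53],[0,0,30,0,0,0,52],[0,0,60,0,0,0,52],[0,0,100,0,0,0,52],[0,0,130,0,0,0,52],[0,0,150,0,0,0,52],[0,0,150,0,0,0,52],[0,0,150,0,0,0,52]]])

```text
time: 4.82
ee_pos: [0.5234, -0.3388, 0.1238]
tcp_rot: [2.203, 2.233, -0.002]
wrist_force: [0.4, -1.0, -2.0]
opening: 0.0524
```

```bash
python3 - <<'E'
from h import *
p,d=shot('scene','s6');o=observe();print(o['time'],o['ee_pos'],o['tcp_rot'],o['wrist_force'],o['ft_torque'],o['opening'],o['joint_pos'])
cv2.imwrite('pics/c6.png',cv2.resize(p[80:210,140:270,::-1],(600,600),interpolation=2))
E
```

```text
4.8667 [ 0.52235502 -0.33789937  0.121687  ] [ 2.2055637   2.23515499 -0.00242989] [-0.18935532 -0.42870953 -1.26221415] [ 0.06516959  0.05453897 -0.05078756] 0.05242220946912455 [-7.55349984e-01  2.22517646e-01  1.66936484e+00 -1.66730680e-03
  1.24828747e+00 -2.33894604e+00]
```

View pics/c6.png

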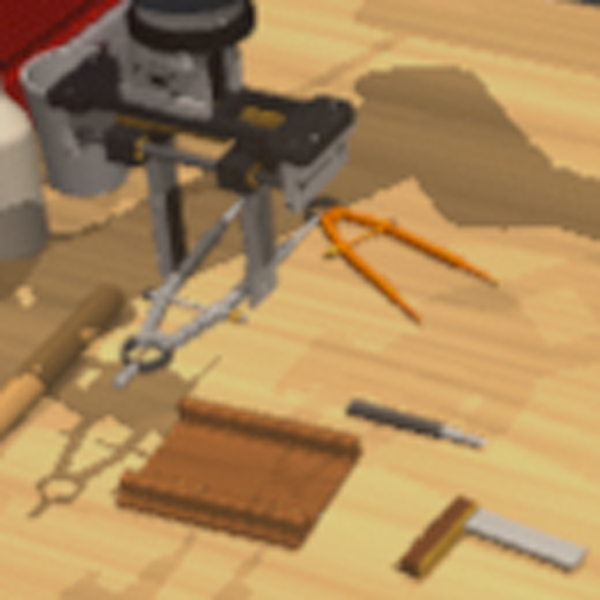

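Dividers are held level and lifted. Next I'll work out the hover pose over the plate, assuming a tool-length offset of 51 mm from the reported TCP to the mid-thickness of the dividers.

```bash
cat > g.py <<'E'
from h import *
from scipy.spatial.transform import Rotation as R
np.set_printoptions(precision=4,suppress=True)
b=np.array([.6113,.2693]);a=np.array([.5815,.2206]);M=np.array([*(a+b)/2,0])
yaw=148.5
Rt=R.from_euler('z',yaw,degrees=True)*R.from_euler('y',30,degrees=True) # dividers axes
E
python3 - <<'E'
from g import *
print(np.linalg.norm(b-a),np.degrees(np.arctan2(*(b-a)[::-1])))
X=Rt.as_matrix();print(X)
o=observe();Rc=R.from_rotvec(o['tcp_rot']);Rd=R.from_euler('z',180.7,degrees=True)
T=Rt*Rd.inv();print('turn',np.degrees(T.as_rotvec()),'yaw only',yaw-180.7)
for z in(.0295,.09):
    D=np.array([M[0],M[1],z])-.0912*X[:,0];tcp=D-.051*X[:,2];print('D',D,'TCP',tcp,'delta mm',(tcp-o['ee_pos'])*1e3,'stem',D-.121*X[:,0])
t=np.load('pics/t0.npz')['p']
print('saw',ray('top',218,85,.06),ray('top',313,101,.018))
E
```

```text
0.05709404522364828 58.537133952462135
[[-0.7384 -0.5225 -0.4263]
 [ 0.4525 -0.8526  0.2612]
 [-0.5     0.      0.866 ]]
turn [ -8.0705 -29.2998 -31.4532] yaw only -32.19999999999999
D [0.6637 0.2037 0.0751] TCP [0.6855 0.1904 0.0309] delta mm [163.1301 528.2579 -90.7543] stem [0.7531 0.1489 0.1356]
D [0.6637 0.2037 0.1356] TCP [0.6855 0.1904 0.0914] delta mm [163.1301 528.2579 -30.2543] stem [0.7531 0.1489 0.1961]
saw [ 0.7714 -0.0252  0.06  ] [ 0.7429 -0.2646  0.018 ]
```

Call:
apply_moves(plan=[[[20,35,0,0,0,-3,52],[40,75,0,0,0,-6,52],[55,115,0,0,0,-9,52],[70,155,0,0,0,-12,52],[85,195,0,0,0,-15,52],[100,235,0,0,0,-18,52],[110,275,0,0,0,-21,52],[120,315,0,0,0,-24,52],[130,350,0,0,0,-27,52],[140,385,0,0,0,-30,52],[145,410,0,0,0,-32,52],[145,420,0,0,0,-32,52]]])

```text
time: 5.87
ee_pos: [0.6657, 0.0859, 0.118]
tcp_rot: [-2.733, -1.544, 0.009]
wrist_force: [-0.2, 0.7, -2.2]
opening: 0.0525
```

```bash
python3 - <<'E'
from g import *
o=observe();print(o['time'],o['joint_pos'],o['opening'],o['ee_pos'])
Rc=R.from_rotvec(o['tcp_rot']);
y=np.degrees(np.arctan2(*Rc.as_matrix()[[1,0],0]))+89.94
T=Rt*R.from_euler('z',y,degrees=True).inv();X=Rt.as_matrix()
D=np.array([M[0],M[1],.10])-.0912*X[:,0];tcp=D-.051*X[:,2]
print(y,np.degrees(T.as_rotvec()),(tcp-o['ee_pos'])*1e3)
E
```

```text
5.8667 [-0.0397  0.3409  1.5315 -0.0009  1.2755 -1.0678] 0.052530934526069474 [0.6657 0.0859 0.118 ]
148.8636705541325 [-15.5937 -25.6289  -0.3553] [ 19.7682 104.41   -16.5754]
```

Call:
apply_moves(plan=[[[5,30,0,-3,-5,0,52],[10,60,-5,-6,-10,0,52],[15,80,-10,-9,-15,0,52],[20,95,-15,-12,-20,0,52],[20,104,-17,-15,-24,0,52],[20,104,-17,-15.6,-25.6,-0.4,52],[20,104,-17,-15.6,-25.6,-0.4,52],[20,104,-17,-15.6,-25.6,-0.4,52]]])

```text
time: 6.53
ee_pos: [0.6841, 0.1892, 0.0986]
tcp_rot: [2.328, 1.305, 0.334]
wrist_force: [0.2, -0.6, -1.9]
opening: 0.0525
```

```bash
python3 - <<'E'
from g import *
p,d=shot('scene','s7');b2,_=shot('top','t7');o=observe();print(o['time'],o['ee_pos'],o['tcp_rot'],o['wrist_force'],o['opening'],o['joint_pos'])
im=np.zeros((600,800,3),np.uint8)
im[:,:480]=cv2.resize(p[180:305,310:410,::-1],(480,600),interpolation=2)
im[:400,480:]=cv2.resize(b2[110:210,60:140,::-1],(320,400),interpolation=2)
cv2.imwrite('pics/c7.png',im)
print(proj('scene',[M[0],M[1],.1]),proj('top',[M[0],M[1],.1]))
E
```

```text
6.6333 [0.6861 0.1887 0.1008] [2.3286 1.3012 0.3386] [ 0.577  -1.3096 -1.1312] 0.05226130836791764 [ 0.2746  0.2828  1.7207 -0.5138  0.8424 -0.4552]
[373.674 232.051] [ 99.538 149.812]
```

View pics/c7.png

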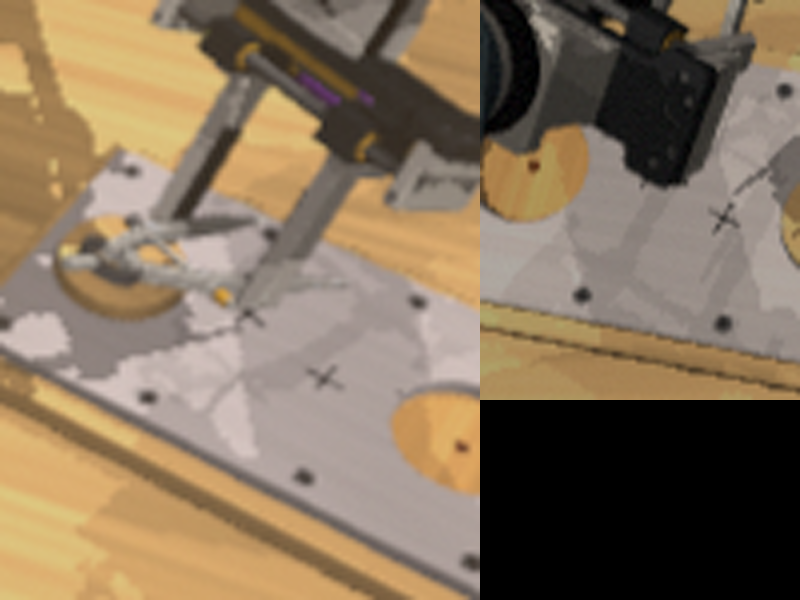

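Scene crop shows the tips at about (363,225) and (382,239) full px; the mean matches the predicted (373.7,232) to within 1 px, so the tool-length offset is confirmed. Now I'll check slope, gap and height from depth.

```bash
cat > k.py <<'E'
from g import *
def legs(fn,o):
    """dividers cloud in its expected frame"""
    f=np.load('pics/%s.npz'%fn);d=f['d'];c=calibration('scene');Mw=np.array(c['camera_from_world'])
    v,u=np.mgrid[170:310,300:410];z=d[170:310,300:410]
    P=((np.stack([(u-c['cx'])/c['fx'],(v-c['cy'])/c['fy'],np.ones(u.shape)],-1)*z[...,None])-Mw[:3,3])@Mw[:3,:3]
    Tm=R.from_rotvec(o['tcp_rot']).as_matrix();Z=-Tm[:,2];Y=-Tm[:,0];X=np.cross(Y,Z)
    D=o['ee_pos']+.051*Z
    q=(P-D)@np.stack([X,Y,Z],1);return q,D,X,Y,Z,z,u,v
E
python3 - <<'E'
from k import *
o=observe();q,D,X,Y,Z,z,u,v=legs('s7',o)
print('X',X,'slope',np.degrees(np.arcsin(-X[2])),'Yyaw',np.degrees(np.arctan2(Y[1],Y[0])),'D',D)
m=(z>0)&(abs(q[...,2])<.02)&(abs(q[...,1])<.05)&(q[...,0]>-.13)&(q[...,0]<.1)
for x0 in range(-120,100,10):
    k=m&(abs(q[...,0]*1e3-x0)<5)
    if k.sum():print(x0,k.sum(),'z med',np.median(q[k][:,2])*1e3,'y',np.percentile(q[k][:,1],[2,50,98])*1e3)
for t in((363.1,224.8),(382.3,239.4)):
    # intersect the ray with divider mid plane
    c0=ray('scene',*t,.2);r=ray('scene',*t,0)-c0;s=((D-c0)@Z)/(r@Z);P=c0+s*r;print(P,(P-D)@np.stack([X,Y,Z],1)*1e3)
for g in(.04,.0265):print(proj('scene',D+X*.0912+Y*g),proj('scene',D+X*.0912-Y*g))
E
```

```text
X [-0.7408  0.4545 -0.4946] slope 29.640556944360615 Yyaw -121.67815896549563 D [0.6647 0.2021 0.1451]
-120 9 z med -1.0841110104784948 y [-6.4118 -3.5809 -0.2756]
-110 9 z med -0.16538314156019918 y [-6.344  -4.8803 -3.1181]
-100 27 z med -0.09848764798163182 y [-13.1267  -5.2658   7.4067]
-90 19 z med -0.43602958845242434 y [-17.4647 -14.6594  10.7312]
-80 36 z med 0.4037837773401694 y [-17.2678  -0.9413  10.8997]
-70 29 z med 2.5168313332158525 y [-16.3701  -5.3027   9.181 ]
-60 24 z med 2.3983563571777258 y [-19.3365 -15.1463  12.2701]
-50 21 z med 2.7882361897214425 y [-23.1781 -17.6684  13.9863]
-40 25 z med 2.8351753767481336 y [-36.7144 -21.5919  23.6804]
-30 56 z med 0.8498871263780565 y [-39.6558  -3.8726  30.1812]
-20 19 z med 3.4281267946997325 y [-27.3622 -19.6537  21.2406]
-10 73 z med 4.160092770238506 y [-40.6216 -23.9848  34.9034]
0 82 z med 5.959687526803426 y [-40.6001 -26.2039  36.3343]
10 36 z med 6.988560592916738 y [-41.2416  18.0319  25.7211]
20 7 z med 2.8099277115971244 y [17.7246 19.155  22.1648]
30 8 z med 2.6016148211761787 y [-23.7442  20.2777  23.98  ]
40 16 z med 3.5266078464582917 y [-29.9208  20.3879  26.736 ]
50 15 z med 4.230215446428998 y [-30.4308 -26.1149  28.3012]
60 7 z med 2.828506693317492 y [-30.5152 -24.8751  24.1804]
70 6 z med 2.302515718420717 y [-30.6127 -28.6515  23.9204]
80 7 z med 3.280894341715459 y [-30.8961 -27.734   25.8856]
90 2 z med 3.688889299568376 y [-28.5248  -1.9995  24.5258]
[0.5845 0.2146 0.1027] [86.076  31.2964 -0.    ]
[0.6121 0.2701 0.0991] [ 92.6447 -30.3797   0.    ]
[361.7505 222.8302] [384.8991 241.7789]
[365.515  225.9118] [380.8467 238.4618]
```

Slope 29.6°, and the dividers lie flat in the expected plane, centred to within 2 mm. Gap is about 60 mm. I'll lower to about 8 mm above the plate, squeeze a little more and look closely.

Call:
apply_moves(plan=[[[0,0,-25,0,0,0,51.5],[-1,1,-45,0,0,0,51],[-1,1,-60,0,0,0,51],[-1,1,-64,0,0,0,51],[-1,1,-64,0,0,0,51],[-1,1,-64,0,0,0,51]]])

```text
time: 7.13
ee_pos: [0.686, 0.1894, 0.0376]
tcp_rot: [2.329, 1.3, 0.34]
wrist_force: [0.3, 0.0, -1.8]
opening: 0.0518
```

```bash
python3 - <<'E'
from k import *
p,d=shot('scene','s8');t,_=shot('top','t8')
ps=[p.astype(float)]+[grab_frame('scene')[0].astype(float) for _ in range(5)]
p=np.mean(ps,0);np.save('pics/s8m.npy',p)
o=observe();print(o['time'],o['wrist_force'],o['opening'],o['ee_pos'])
q,D,X,Y,Z,z,u,v=legs('s8',o);print('tipmid',D+X*.0912)
for g in(.0285,-.0285):print(proj('scene',D+X*.0912+Y*g))
im=np.zeros((600,800,3),np.uint8)
im[:]=cv2.resize(p[225:270,345:405,::-1].astype(np.uint8),(800,600),interpolation=2)
cv2.imwrite('pics/c8.png',im)
E
```

```text
7.4833 [-0.3325 -0.1658 -1.3013] 0.05138236986897261 [0.6855 0.1899 0.0376]
tipmid [0.5966 0.2447 0.0367]
[361.4368 242.285 ]
[377.2397 255.8128]
```

View pics/c8.png

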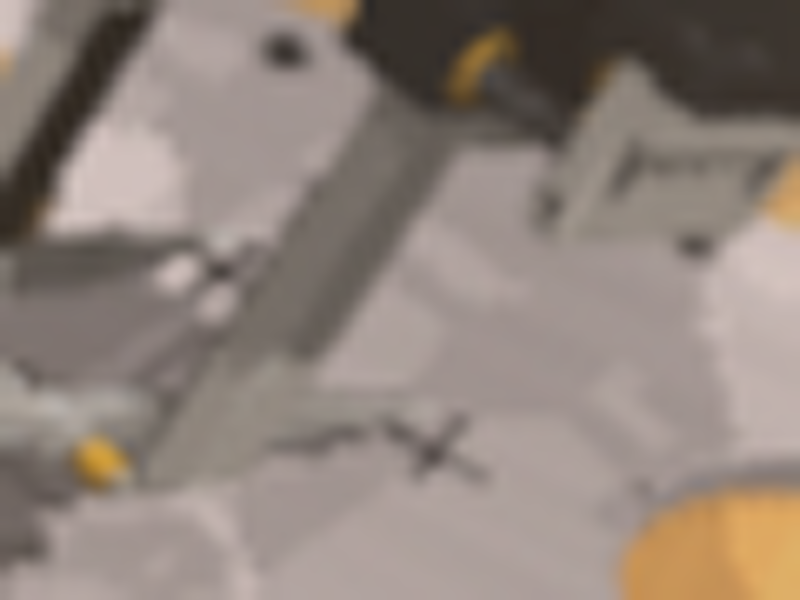

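Crop: the +y tip is at about (430,406), its shadow end at (355,435) and its cross at (432,452). The -y tip is near (235,245) with its cross at (220,270). I'll lower 5 mm and compare tips, shadows and crosses.

Call:
apply_moves(plan=[[[0,0,-3,0,0,0,51],[0,0,-5,0,0,0,51],[0,0,-5,0,0,0,51],[0,0,-5,0,0,0,51]]])

```text
time: 7.82
ee_pos: [0.6852, 0.1898, 0.0321]
tcp_rot: [2.328, 1.301, 0.339]
wrist_force: [0.3, 0.5, -2.3]
opening: 0.0513
```

```bash
python3 - <<'E'
from k import *
ps=[grab_frame('scene')[0].astype(float) for _ in range(6)];p=np.mean(ps,0);np.save('pics/s9m.npy',p)
ts=np.mean([grab_frame('top')[0].astype(float) for _ in range(4)],0);np.save('pics/t9m.npy',ts)
o=observe();print(o['time'],o['wrist_force'],o['opening'],o['ee_pos'])
Tm=R.from_rotvec(o['tcp_rot']).as_matrix();Z=-Tm[:,2];X=np.cross(-Tm[:,0],Z);Y=-Tm[:,0];D=o['ee_pos']+.051*Z;print('tipmid',D+X*.0912,[proj('scene',D+X*.0912+Y*g) for g in(.0285,-.0285)],[proj('top',D+X*.0912+Y*g) for g in(.0285,-.0285)])
s8=np.load('pics/s8m.npy');s0=np.load('pics/s0.npz')['p'].astype(float)
def cr(q,u,v,w,h,s):
    c=q[v:v+h,u:u+w,::-1];c=np.clip((c-60)*1.6,0,255).astype(np.uint8);return cv2.resize(c,(w*s,h*s),interpolation=cv2.INTER_CUBIC)
im=np.zeros((600,800,3),np.uint8)
# -y tip: u 350..375 v 232..252 ; +y tip: u 362..387, v 246..266
for j,q in enumerate((s8,p)):
    im[j*300:j*300+300,0:390]=cr(q,350,233,26,20,15)
    im[j*300:j*300+300,400:790]=cr(q,362,246,26,20,15)
cv2.imwrite('pics/c9.png',im)
E
```

```text
8.3167 [-0.208   0.1234 -1.439 ] 0.051254682759135146 [0.6855 0.1899 0.0326]
tipmid [0.5966 0.2448 0.0318] [array([361.1435, 243.5607]), array([376.8935, 257.0897])] [array([119.4639, 163.3667]), array([100.6681, 152.0135])]
```

View pics/c9.png

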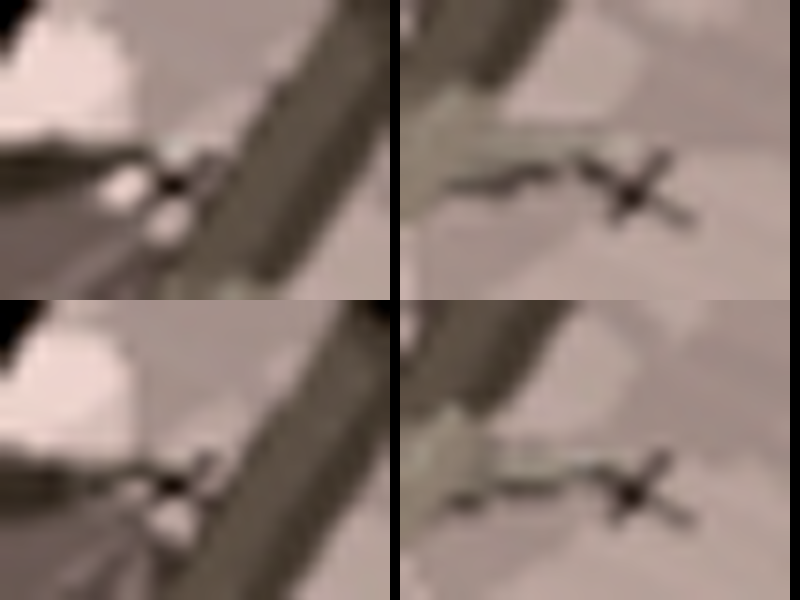

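```bash
python3 - <<'E'
from k import *
np.set_printoptions(linewidth=200)
p=np.load('pics/s9m.npy');s0=np.load('pics/s0.npz')['p'].astype(float)
print('ratio G/R*1000 rel; +y tip; cols 366..381')
for (u0,u1,v0,v1) in((366,383,252,262),(352,370,239,249)):
    print('cols',u0)
    for v in range(v0,v1):print(v,(1000*p[v,u0:u1,1]/p[v,u0:u1,0]).astype(int).tolist(), p[v,u0:u1].mean(1).astype(int).tolist())
for m in((.6113,.2693,.028),(.5815,.2206,.028)):print(proj('scene',m))
E
```

```text
ratio G/R*1000 rel; +y tip; cols 366..381
cols 366
252 [934, 931, 925, 925, 922, 920, 922, 926, 936, 929, 925, 917, 923, 920, 920, 917, 917] [99, 95, 100, 127, 160, 167, 166, 165, 163, 163, 158, 150, 149, 149, 150, 150, 150]
253 [936, 930, 929, 925, 925, 922, 922, 925, 925, 925, 925, 922, 921, 922, 919, 922, 917] [116, 108, 132, 151, 165, 166, 167, 166, 165, 161, 153, 150, 150, 150, 149, 150, 149]
254 [933, 927, 924, 925, 924, 924, 925, 923, 924, 924, 923, 916, 919, 920, 921, 922, 923] [134, 134, 153, 163, 163, 164, 165, 162, 158, 156, 151, 150, 149, 150, 150, 150, 150]
255 [936, 930, 927, 921, 924, 928, 922, 919, 921, 924, 925, 920, 919, 919, 919, 921, 921] [136, 131, 136, 149, 147, 149, 155, 153, 151, 151, 152, 152, 151, 150, 150, 150, 150]
256 [935, 940, 941, 943, 946, 945, 941, 943, 949, 938, 939, 929, 920, 914, 920, 920, 915] [136, 130, 137, 147, 144, 147, 153, 156, 157, 149, 151, 155, 138, 120, 147, 156, 150]
257 [940, 944, 943, 947, 953, 953, 949, 948, 952, 939, 934, 928, 919, 924, 918, 920, 922] [132, 126, 134, 142, 142, 144, 140, 131, 124, 109, 121, 133, 118, 128, 158, 164, 
[... 1900 characters left out ...]
927, 934, 933, 929, 932] [86, 84, 92, 100, 94, 111, 138, 142, 98, 69, 97, 131, 132, 105, 110, 110, 109, 108]
246 [934, 928, 924, 921, 923, 920, 921, 918, 916, 920, 924, 910, 920, 930, 929, 933, 930, 930] [86, 87, 97, 110, 118, 124, 132, 128, 119, 140, 131, 105, 98, 105, 109, 110, 109, 104]
247 [920, 921, 923, 922, 921, 920, 920, 924, 921, 922, 920, 916, 930, 932, 933, 932, 931, 935] [101, 106, 110, 116, 121, 120, 113, 123, 155, 167, 152, 113, 101, 110, 109, 110, 105, 97]
248 [918, 915, 921, 917, 915, 917, 921, 918, 919, 924, 921, 923, 930, 929, 936, 929, 932, 931] [116, 117, 117, 117, 116, 119, 118, 114, 132, 146, 149, 105, 109, 110, 110, 108, 102, 94]
[376.764  257.9914]
[360.9564 244.5273]
```

```bash
python3 - <<'E'
from k import *
s8=np.load('pics/s8m.npy');s9=np.load('pics/s9m.npy');s0=np.load('pics/s0.npz')['p'].astype(float)
for nm,p in(('s8',s8),('s9',s9)):
    print(nm,'cols 366.. brightness ratio to s0 | G/R')
    for v in range(253,261):print(v,(100*p[v,366:380].mean(1)/s0[v,366:380].mean(1)).astype(int).tolist(),(1000*p[v,366:380,1]/p[v,366:380,0]).astype(int).tolist())
t=np.load('pics/t9m.npy');t0=np.load('pics/t0.npz')['p'].astype(float)
print('top cols 108..127')
for v in range(155,172):print(v,t[v,108:128].mean(1).astype(int).tolist(),(1000*t[v,108:128,1]/t[v,108:128,0]).astype(int).tolist())
E
```

```text
s8 cols 366.. brightness ratio to s0 | G/R
253 [77, 77, 81, 91, 91, 91, 91, 92, 92, 90, 85, 84, 84, 84] [939, 936, 931, 923, 927, 926, 924, 924, 926, 925, 925, 921, 920, 922]
254 [75, 75, 77, 81, 80, 82, 82, 83, 79, 81, 84, 84, 84, 84] [932, 934, 939, 932, 936, 927, 928, 929, 923, 927, 922, 919, 924, 920]
255 [76, 77, 78, 79, 80, 82, 82, 82, 81, 84, 88, 89, 83, 85] [935, 942, 948, 946, 947, 944, 945, 946, 943, 942, 942, 939, 921, 919]
256 [73, 73, 73, 74, 73, 74, 77, 75, 73, 81, 86, 87, 84, 85] [940, 944, 947, 951, 948, 946, 940, 943, 936, 935, 936, 927, 918, 918]
257 [72, 68, 66, 60, 57, 58, 67, 78, 74, 78, 84, 84, 86, 91] [949, 944, 936, 930, 928, 924, 923, 921, 917, 919, 919, 912, 916, 923]
258 [63, 61, 58, 61, 74, 74, 77, 84, 84, 83, 84, 85, 90, 92] [938, 929, 922, 918, 923, 919, 920, 922, 925, 925, 915, 904, 921, 927]
259 [81, 79, 74, 77, 83, 84, 84, 84, 84, 85, 89, 90, 91, 91] [921, 921, 922, 923, 922, 923, 918, 921, 924, 921, 915, 903, 918, 925]
260 [86, 85, 83, 84, 84, 83, 84, 84, 85, 89, 91, 91, 92, 91] [921, 920, 919, 921, 919, 920, 919, 924, 921, 922, 920, 925, 925, 927]
s
[... 3799 characters left out ...]
4, 929, 933, 930, 935, 928, 933, 940, 934, 934, 934, 939, 929, 930, 925, 937, 926]
169 [130, 130, 137, 141, 142, 143, 142, 143, 144, 144, 145, 145, 145, 145, 135, 133, 133, 149, 151, 151] [927, 931, 936, 931, 932, 932, 924, 926, 930, 933, 938, 942, 932, 930, 935, 937, 936, 927, 931, 925]
170 [130, 130, 130, 138, 138, 142, 143, 142, 142, 142, 143, 143, 143, 141, 133, 133, 133, 145, 152, 155] [931, 935, 931, 930, 931, 929, 927, 929, 927, 932, 934, 926, 928, 933, 931, 934, 932, 930, 927, 925]
171 [130, 130, 130, 130, 130, 137, 138, 142, 142, 143, 143, 143, 143, 133, 132, 131, 132, 138, 150, 162] [927, 925, 934, 938, 927, 930, 935, 925, 927, 932, 937, 926, 928, 926, 939, 932, 935, 930, 931, 927]
```

Call:
apply_moves(plan=[[[0,0,-1,0,0,0,51],[0,0,-1,0,0,0,51],[0,0,-1,0,0,0,51]]])

```text
time: 8.57
ee_pos: [0.6854, 0.1898, 0.0315]
tcp_rot: [2.328, 1.301, 0.34]
wrist_force: [-0.3, -0.4, -0.8]
opening: 0.0512
```

```bash
cat > w.py <<'E'
from k import *
f=[];P=[];q=[];e=[];r=[]
for i in range(8):
    P.append(grab_frame('scene')[0].astype(float));o=observe();f.append(o['wrist_force']);q.append(o['ft_torque']);e.append(o['ee_pos']);r.append(o['tcp_rot']*np.sign(o['tcp_rot'][0]))
p=np.mean(P,0);np.save('pics/last.npy',p)
o['tcp_rot']=np.mean(r,0);o['ee_pos']=np.mean(e,0)
print(o['time'],'F',np.mean(f,0),'+-',np.std(f,0)/8**.5,'T',np.mean(q,0),'ee',o['ee_pos'],o['opening'])
Tm=R.from_rotvec(o['tcp_rot']).as_matrix();Z=-Tm[:,2];Y=-Tm[:,0];X=np.cross(Y,Z);D=o['ee_pos']+.051*Z
print('slope',np.degrees(np.arcsin(-X[2])),'tilt',Y[2],'tipmid',D+X*.0912,[proj('scene',D+X*.0912+Y*g) for g in(.0285,-.0285)])
def rows(u0,u1,v0,v1):
    for v in range(v0,v1):print(v,(1000*p[v,u0:u1,1]/p[v,u0:u1,0]).astype(int).tolist(),p[v,u0:u1].mean(1).astype(int).tolist())
import sys
if len(sys.argv)>1:
    print(370);rows(370,381,254,262);print(355);rows(355,367,241,249)
E
python3 w.py
```

```text
8.9667 F [ 0.1097 -0.0227 -1.3796] +- [0.1402 0.1603 0.1647] T [ 0.1817  0.311  -0.0059] ee [0.6855 0.1899 0.0316] 0.05128390890443642
slope 29.688914327607016 tilt 0.0036898268704911585 tipmid [0.5966 0.2447 0.0308] [array([361.0787, 243.8191]), array([376.8182, 257.3489])]
```

Call:
apply_moves(plan=[[[0,0,-1,0,0,0,51],[0,0,-1,0,0,0,51],[0,0,-1,0,0,0,51]]])

```text
time: 9.22
ee_pos: [0.6855, 0.1898, 0.0305]
tcp_rot: [2.328, 1.301, 0.34]
wrist_force: [-0.1, -0.5, -1.1]
opening: 0.0513
```

```bash
python3 w.py x
```

```text
9.6167 F [-0.1645 -0.0091 -1.5209] +- [0.1729 0.0784 0.1701] T [0.196  0.3312 0.0021] ee [0.6856 0.1899 0.0307] 0.05130710517184446
slope 29.68910033208811 tilt 0.0036726362414376823 tipmid [0.5966 0.2448 0.0298] [array([361.0183, 244.0739]), array([376.7475, 257.6041])]
370
254 [925, 925, 925, 929, 924, 926, 926, 919, 920, 921, 922] [164, 164, 165, 162, 157, 155, 151, 150, 149, 150, 149]
255 [927, 925, 922, 919, 921, 924, 925, 920, 922, 919, 920] [165, 161, 155, 153, 150, 151, 152, 152, 151, 150, 150]
256 [933, 932, 923, 923, 924, 924, 924, 920, 917, 915, 916] [146, 142, 139, 140, 142, 139, 137, 140, 138, 120, 143]
257 [947, 947, 945, 942, 939, 943, 934, 929, 919, 925, 921] [144, 144, 145, 144, 149, 145, 131, 131, 116, 129, 156]
258 [940, 942, 941, 937, 935, 938, 926, 920, 919, 926, 927] [123, 119, 117, 115, 119, 124, 116, 93, 112, 156, 163]
259 [928, 923, 918, 916, 917, 916, 916, 908, 920, 923, 927] [138, 136, 134, 133, 134, 131, 110, 85, 118, 133, 150]
260 [921, 918, 923, 921, 923, 921, 922, 926, 927, 925, 926] [151, 153, 153, 153, 155, 146, 123, 145, 151, 141, 130]
261 [921, 920,
[... 406 characters left out ...]
, 924, 921, 920] [179, 179, 179, 163, 126, 132, 145, 139, 125, 138, 153, 116]
244 [923, 928, 924, 925, 929, 942, 941, 920, 916, 919, 921, 930] [133, 138, 137, 127, 104, 124, 140, 102, 117, 143, 129, 97]
245 [936, 939, 933, 928, 924, 928, 940, 915, 917, 922, 925, 934] [91, 94, 96, 109, 121, 119, 103, 95, 139, 150, 111, 105]
246 [927, 926, 923, 918, 920, 916, 918, 923, 917, 926, 932, 934] [96, 104, 115, 113, 114, 121, 141, 131, 117, 119, 109, 110]
247 [924, 919, 922, 921, 922, 923, 920, 922, 915, 925, 937, 933] [110, 115, 120, 111, 120, 155, 168, 152, 112, 98, 110, 110]
248 [918, 919, 915, 921, 920, 919, 922, 923, 922, 930, 933, 934] [117, 117, 119, 117, 113, 132, 146, 152, 113, 106, 110, 110]
```

No contact force yet. Both tips are within about 0.6 px (2 mm) of the crosses, with the gap about 1–2 mm short by pixels. A small correction: open by 0.4 mm, shift 0.5 mm toward mark_b and lower 0.5 mm.

Call:
apply_moves(plan=[[[0.3,0.4,0,0,0,0,51.4],[0.3,0.4,-0.5,0,0,0,51.4],[0.3,0.4,-0.5,0,0,0,51.4],[0.3,0.4,-0.5,0,0,0,51.4]]])

```text
time: 9.95
ee_pos: [0.6858, 0.1903, 0.0301]
tcp_rot: [2.328, 1.301, 0.34]
wrist_force: [-0.3, 0.6, -1.0]
opening: 0.0517
```

```bash
python3 w.py x
```

```text
10.35 F [ 0.1982  0.0576 -1.3963] +- [0.1725 0.1199 0.1831] T [0.1735 0.3186 0.0112] ee [0.6859 0.1903 0.0302] 0.0515108264114919
slope 29.69102521343653 tilt 0.003654693040186452 tipmid [0.5969 0.2452 0.0293] [array([361.1113, 244.3206]), array([376.844 , 257.8584])]
370
254 [925, 924, 927, 926, 922, 925, 925, 919, 921, 921, 921] [163, 164, 164, 165, 163, 155, 151, 150, 150, 150, 150]
255 [928, 927, 924, 922, 920, 924, 925, 921, 921, 922, 918] [164, 163, 160, 155, 154, 151, 152, 152, 151, 150, 150]
256 [929, 926, 923, 916, 918, 921, 925, 918, 918, 918, 918] [156, 148, 138, 133, 138, 150, 150, 151, 138, 120, 143]
257 [942, 941, 942, 943, 942, 950, 950, 928, 921, 921, 920] [151, 146, 142, 144, 153, 161, 160, 141, 117, 129, 156]
258 [949, 949, 938, 940, 937, 946, 947, 928, 924, 929, 928] [140, 135, 127, 124, 124, 133, 133, 96, 113, 156, 163]
259 [934, 930, 922, 923, 917, 917, 916, 913, 918, 927, 928] [124, 144, 140, 136, 134, 132, 112, 85, 118, 133, 150]
260 [918, 919, 921, 922, 921, 921, 922, 924, 923, 925, 924] [140, 152, 153, 153, 156, 146, 123, 144, 151, 141, 129]
261 [920, 922, 92
[... 406 characters left out ...]
21, 922, 925] [179, 179, 179, 162, 123, 140, 166, 154, 125, 138, 160, 129]
244 [923, 926, 926, 932, 946, 945, 936, 927, 918, 921, 926, 928] [141, 144, 140, 129, 123, 151, 153, 122, 117, 151, 151, 111]
245 [939, 939, 943, 934, 932, 941, 939, 917, 918, 921, 924, 928] [98, 102, 97, 108, 124, 116, 104, 100, 139, 156, 128, 108]
246 [926, 930, 928, 924, 918, 915, 918, 920, 917, 917, 923, 935] [93, 101, 106, 112, 109, 111, 140, 131, 114, 111, 104, 109]
247 [928, 923, 921, 923, 919, 920, 926, 922, 917, 924, 935, 928] [109, 113, 116, 109, 116, 155, 167, 159, 130, 97, 106, 109]
248 [920, 919, 915, 923, 921, 920, 921, 921, 920, 929, 930, 929] [117, 116, 119, 116, 111, 131, 146, 156, 122, 108, 109, 109]
```

Call:
apply_moves(plan=[[[0.2,0.3,0,0,0,0,51.7],[0.2,0.3,-0.5,0,0,0,51.7],[0.2,0.3,-0.5,0,0,0,51.7],[0.2,0.3,-0.5,0,0,0,51.7],[0.2,0.3,-0.5,0,0,0,51.7]]])

```text
time: 10.77
ee_pos: [0.6861, 0.1906, 0.0297]
tcp_rot: [2.328, 1.301, 0.34]
wrist_force: [-0.2, 0.7, -0.9]
opening: 0.052
```

```bash
python3 w.py x; python3 - <<'E'
from k import *
p=np.load('pics/last.npy')
im=np.zeros((600,800,3),np.uint8)
im[:]=cv2.resize(np.clip((p[225:270,345:405,::-1]-40)*1.4,0,255).astype(np.uint8),(800,600),interpolation=2)
cv2.imwrite('pics/c10.png',im)
E
```

```text
11.1667 F [ 0.098  -0.2383 -1.2871] +- [0.0759 0.1576 0.1502] T [ 0.1731  0.3151 -0.0089] ee [0.6861 0.1906 0.0297] 0.0524140492975348
slope 29.691243442103705 tilt 0.0036299651443223724 tipmid [0.5971 0.2455 0.0288] [array([361.1729, 244.5293]), array([376.9062, 258.0726])]
370
254 [925, 926, 924, 925, 925, 925, 926, 920, 922, 921, 922] [163, 164, 164, 166, 167, 163, 154, 150, 149, 150, 150]
255 [928, 927, 924, 920, 921, 924, 925, 921, 919, 917, 923] [164, 164, 161, 155, 156, 155, 152, 152, 151, 150, 150]
256 [925, 925, 923, 922, 918, 923, 919, 918, 916, 913, 919] [155, 162, 154, 144, 138, 150, 150, 151, 138, 117, 140]
257 [939, 937, 950, 954, 929, 933, 930, 925, 925, 923, 922] [149, 157, 155, 146, 121, 134, 144, 140, 124, 123, 154]
258 [952, 950, 953, 956, 938, 940, 932, 928, 924, 929, 924] [145, 146, 147, 138, 115, 110, 109, 97, 117, 154, 163]
259 [936, 937, 929, 926, 924, 921, 917, 905, 918, 924, 927] [109, 126, 149, 145, 140, 129, 99, 87, 119, 133, 150]
260 [919, 920, 921, 920, 922, 924, 922, 924, 923, 925, 925] [131, 140, 153, 153, 152, 138, 120, 144, 151, 141, 130]
261 [925, 9
[... 410 characters left out ...]
 923, 923, 924] [179, 180, 179, 162, 123, 140, 167, 154, 125, 138, 167, 147]
244 [924, 924, 924, 924, 935, 938, 929, 918, 916, 921, 925, 925] [146, 146, 145, 136, 122, 135, 145, 119, 117, 151, 157, 126]
245 [939, 939, 933, 931, 929, 940, 928, 923, 917, 922, 924, 930] [103, 104, 102, 114, 125, 106, 96, 98, 139, 159, 131, 104]
246 [925, 930, 927, 920, 923, 919, 918, 922, 916, 918, 924, 935] [90, 96, 101, 113, 110, 113, 140, 131, 119, 123, 110, 105]
247 [921, 920, 917, 922, 920, 922, 920, 922, 913, 923, 934, 931] [113, 110, 113, 109, 117, 155, 167, 159, 130, 97, 108, 109]
248 [920, 916, 916, 919, 915, 918, 922, 921, 920, 931, 933, 933] [120, 116, 119, 116, 111, 131, 146, 161, 130, 96, 110, 110]
```

View pics/c10.png

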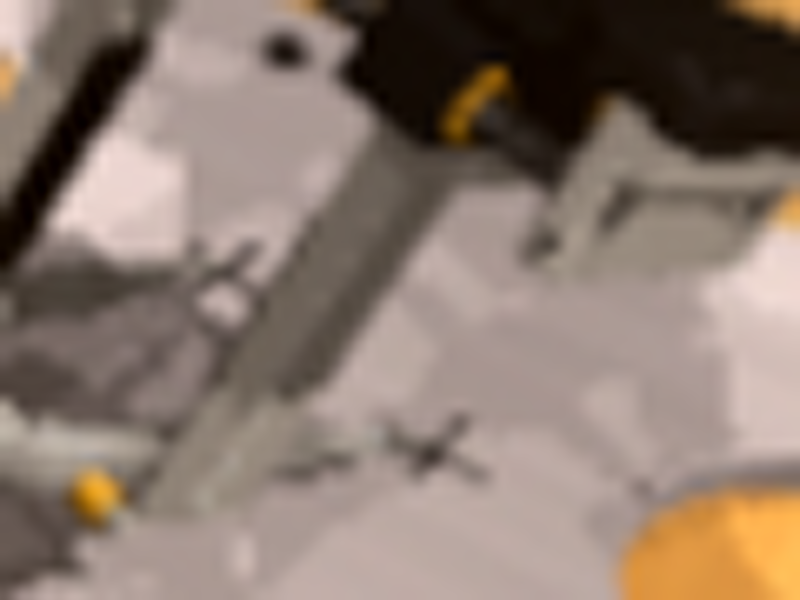

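Crop: the +y tip ends at the cross centre (about 430,445) and the -y tip at its cross (about 222,268). There is still no contact force, so one more small step down to confirm the height.

Call:
apply_moves(plan=[[[0,0,-0.6,0,0,0,51.7],[0,0,-0.6,0,0,0,51.7],[0,0,-0.6,0,0,0,51.7]]])

```text
time: 11.42
ee_pos: [0.686, 0.1906, 0.029]
tcp_rot: [2.328, 1.301, 0.34]
wrist_force: [-0.2, 0.2, -1.2]
opening: 0.0522
```

```bash
python3 w.py x|head -12
```

```text
11.8167 F [-0.0903  0.2998 -1.8424] +- [0.1133 0.1809 0.1139] T [0.1733 0.3042 0.0271] ee [0.6861 0.1906 0.0291] 0.052016216204071104
slope 29.69178203375838 tilt 0.0036321811708246443 tipmid [0.5971 0.2455 0.0282] [array([361.1373, 244.6824]), array([376.8645, 258.2259])]
370
254 [924, 926, 925, 927, 925, 925, 925, 919, 920, 920, 923] [159, 164, 165, 166, 167, 163, 154, 150, 150, 150, 150]
255 [928, 928, 925, 919, 921, 924, 925, 919, 923, 919, 923] [164, 163, 160, 155, 156, 155, 152, 152, 150, 150, 150]
256 [925, 926, 923, 918, 919, 926, 923, 918, 917, 914, 921] [167, 162, 154, 144, 139, 149, 150, 151, 138, 117, 140]
257 [947, 948, 936, 933, 930, 923, 924, 920, 923, 924, 923] [159, 158, 146, 134, 111, 116, 131, 138, 122, 124, 154]
258 [956, 959, 953, 957, 944, 937, 928, 916, 924, 927, 928] [149, 150, 148, 146, 126, 118, 107, 99, 118, 154, 163]
259 [943, 938, 938, 944, 926, 927, 920, 911, 920, 925, 926] [114, 111, 115, 132, 147, 138, 104, 89, 119, 133, 150]
260 [919, 919, 919, 921, 920, 922, 924, 925, 924, 923, 924] [132, 132, 134, 141, 152, 138, 120, 145, 151, 141, 130]
261 [922, 917, 923, 925, 921, 924, 925, 925, 926, 925, 922] [150, 151, 151, 152, 156, 157, 154, 165, 164, 160, 151]
355
```

Call:
apply_moves(plan=[[[0,0,-0.6,0,0,0,51.7],[0,0,-0.6,0,0,0,51.7],[0,0,-0.6,0,0,0,51.7]]])

```text
time: 12.07
ee_pos: [0.686, 0.1906, 0.0284]
tcp_rot: [2.328, 1.301, 0.34]
wrist_force: [0.0, 0.1, -2.0]
opening: 0.0522
```

```bash
python3 w.py x
```

```text
12.4667 F [-0.0862  0.1718 -1.4442] +- [0.0974 0.1405 0.1061] T [0.1851 0.3154 0.0262] ee [0.6861 0.1906 0.0285] 0.05210903826180754
slope 29.69212839423323 tilt 0.0036252414332594296 tipmid [0.5972 0.2454 0.0276] [array([361.0989, 244.8362]), array([376.8196, 258.3798])]
370
254 [925, 926, 926, 927, 923, 923, 923, 918, 921, 920, 918] [160, 164, 165, 165, 166, 163, 154, 151, 150, 149, 150]
255 [926, 927, 922, 922, 920, 924, 922, 922, 920, 918, 921] [164, 164, 160, 155, 156, 154, 152, 151, 151, 150, 150]
256 [924, 926, 924, 923, 918, 925, 923, 918, 915, 921, 920] [166, 162, 154, 144, 139, 149, 150, 151, 138, 117, 140]
257 [930, 931, 931, 927, 919, 920, 922, 918, 919, 922, 921] [152, 145, 140, 131, 108, 113, 129, 132, 113, 123, 154]
258 [945, 948, 946, 940, 944, 945, 935, 928, 924, 929, 925] [147, 145, 143, 138, 129, 124, 119, 99, 115, 153, 163]
259 [941, 940, 934, 931, 932, 931, 927, 920, 921, 928, 928] [122, 116, 112, 128, 149, 142, 112, 93, 120, 133, 150]
260 [922, 917, 920, 921, 920, 921, 926, 927, 926, 926, 924] [135, 134, 133, 141, 152, 138, 120, 145, 151, 141, 130]
261 [919, 919
[... 406 characters left out ...]
2, 924, 921, 926] [179, 179, 179, 162, 123, 138, 164, 154, 126, 138, 167, 151]
244 [921, 924, 921, 926, 933, 932, 927, 922, 918, 922, 926, 926] [162, 153, 154, 152, 139, 124, 143, 135, 117, 150, 157, 129]
245 [931, 932, 931, 931, 931, 931, 928, 920, 920, 921, 922, 928] [117, 114, 114, 118, 116, 95, 96, 110, 139, 159, 132, 104]
246 [927, 932, 933, 925, 925, 915, 919, 923, 916, 915, 923, 935] [86, 95, 99, 95, 96, 110, 141, 131, 118, 121, 104, 105]
247 [926, 924, 920, 919, 922, 922, 922, 922, 916, 921, 931, 931] [102, 115, 111, 103, 116, 155, 167, 159, 132, 100, 104, 109]
248 [921, 914, 916, 918, 921, 918, 917, 923, 921, 931, 932, 932] [115, 120, 113, 104, 111, 131, 146, 168, 146, 99, 110, 109]
```

Still no contact, and the tips are at the crosses to within about half a pixel, with u about 0.4 px short. A last 0.7 mm nudge sideways, then a check and hand-in.

Call:
apply_moves(plan=[[[-0.3,0.7,0,0,0,0,51.7],[-0.3,0.7,0,0,0,0,51.7],[-0.3,0.7,0,0,0,0,51.7],[-0.3,0.7,0,0,0,0,51.7]]])

```text
time: 12.8
ee_pos: [0.6858, 0.1913, 0.0285]
tcp_rot: [2.328, 1.301, 0.34]
wrist_force: [0.3, -1.0, -1.6]
opening: 0.052
```

```bash
python3 w.py x
```

```text
13.2 F [-0.1655  0.3316 -1.1235] +- [0.189  0.1739 0.2005] T [ 0.1648  0.3272 -0.0067] ee [0.6858 0.1913 0.0285] 0.0522531759247333
slope 29.692813871609452 tilt 0.0035914815160307256 tipmid [0.5969 0.2462 0.0277] [array([361.3872, 244.8374]), array([377.1171, 258.3809])]
370
254 [924, 924, 925, 925, 925, 926, 926, 919, 924, 921, 922] [156, 164, 165, 165, 166, 163, 154, 150, 150, 149, 149]
255 [927, 930, 924, 923, 919, 923, 924, 918, 921, 918, 919] [164, 164, 163, 160, 156, 155, 152, 151, 150, 150, 150]
256 [927, 925, 923, 920, 919, 923, 922, 919, 915, 914, 917] [167, 162, 155, 147, 139, 150, 150, 151, 137, 117, 139]
257 [933, 933, 933, 929, 925, 919, 922, 920, 919, 924, 920] [152, 146, 140, 129, 108, 113, 129, 132, 113, 123, 154]
258 [945, 950, 947, 942, 945, 942, 933, 926, 926, 928, 927] [144, 144, 143, 138, 134, 134, 120, 107, 125, 154, 163]
259 [941, 944, 936, 931, 931, 928, 925, 918, 924, 927, 928] [121, 118, 115, 127, 151, 146, 112, 96, 126, 133, 150]
260 [920, 918, 922, 922, 920, 923, 924, 926, 923, 926, 926] [135, 135, 135, 140, 152, 137, 118, 144, 151, 140, 129]
261 [923, 92
[... 408 characters left out ...]
, 921, 922, 923] [179, 179, 179, 162, 122, 136, 163, 154, 125, 138, 167, 157]
244 [921, 922, 922, 925, 928, 930, 927, 929, 917, 919, 925, 925] [161, 152, 154, 145, 123, 123, 147, 143, 117, 151, 159, 132]
245 [937, 932, 935, 933, 933, 928, 931, 925, 922, 920, 921, 924] [125, 114, 114, 112, 108, 101, 100, 117, 140, 165, 150, 111]
246 [942, 936, 929, 926, 921, 919, 921, 923, 919, 918, 921, 932] [94, 96, 102, 100, 98, 114, 141, 131, 118, 128, 122, 109]
247 [928, 922, 924, 920, 922, 920, 922, 923, 917, 916, 922, 935] [104, 115, 112, 107, 99, 130, 168, 159, 131, 96, 99, 109]
248 [921, 914, 913, 920, 917, 918, 922, 922, 919, 921, 932, 934] [116, 120, 116, 110, 101, 114, 146, 168, 146, 95, 105, 110]
```

Call:
apply_moves(plan=[[[0,0,0.5,0,0,0,51.7],[0,0,0.5,0,0,0,51.7],[0,0,0.5,0,0,0,51.7],[0,0,0.5,0,0,0,51.7]]])

```text
time: 13.53
ee_pos: [0.6858, 0.1913, 0.0291]
tcp_rot: [2.328, 1.301, 0.34]
wrist_force: [-0.0, 0.3, -1.5]
opening: 0.052
```

```bash
python3 w.py | head -3; python3 -c "
from bench import *
print(observe()['qvel']);print(job_done())"
```

```text
13.9333 F [ 0.3167 -0.0157 -1.2596] +- [0.1894 0.1596 0.1823] T [0.1844 0.3262 0.0052] ee [0.6858 0.1913 0.029 ] 0.05185060026599372
slope 29.692818514262598 tilt 0.0036130958874699692 tipmid [0.5969 0.2462 0.0281] [array([361.4158, 244.7102]), array([377.1511, 258.2537])]
[-3.54275649e-04 -4.67526335e-05  6.34191229e-04  2.52810996e-03
 -4.99084147e-04 -1.20484817e-03]
the job is handed in; nothing more can be done
None
```

I gripped the dividers by both legs, lifted them off the rest and squeezed them to an opening of about 51.9 mm. I handed in at 13.9 s, holding them still with a point at each cross and the bow end up. I didn't deliberately move any other tool, but I didn't check them again at the end.

**Last checks**
- **Slope:** 29.7°, from the measured tool pose.
- **Points on the crosses:** both within about 0.5 px (1–2 mm) of the cross centres in the scene view. I could not check this from above, because the gripper hid both points.
- **Contact:** no force above noise in any of the final steps down, so the points were not leaning. I then raised them 0.5 mm. Going by the scene view and the pose estimate, they are within about 1 mm of the plate.

**What disagreed**
- **Tool position:** the reported tool position lay about 40 mm beyond the fingertips seen by camera. I went by the camera, and its offset predicted the tilted pose well.
- **Gap:** the target is about 57 mm. The two cameras put the crosses 56.2 and 57.7 mm apart. Estimates of the points' gap also differ: about 59 mm from the stated squeeze ratio, and 1–1.5 mm short by pixels before the last small opening.
- **Height:** the pose estimate put the points about 1 mm lower than the lack of contact allows.

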